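Open the push-and-turn cap of the disinfectant jug

TASK

At the sample-testing desk, open the child-resistant cap of the square-sided disinfectant jug (the one with the handle): push the cap down against its spring, turn it counter-clockwise seen from above while holding it down, until it comes free of its catch, then let go so that it stands popped up and open. Leave the round bottle's cap closed and do not disturb the small dropper bottle.

Things in the scene. Friction and masses are not known exactly. Their poses are not given: they have to be found in the camera images.
- square_cap_mid (a point): Centre, half-way up, of the cap to open: grey ribbed cylinder, 50 mm across, 30 mm high, this point 179 mm above the desk when closed; 24 mm of bare neck (31 mm across) is free below it. On the white square-sided jug (body 110 x 80 mm, handle on a narrow side), fixed in a screwed-down holder. z up; turns and rises with the cap. Grip it across at any yaw; nothing as tall stands within 100 mm of its axis.
- square_cap (a joint): Height of that cap, m: 0 closed, negative pressed down (stop at -0.012), +0.006 popped up and open. Its spring pushes up with 8 N at 0 and 0.8 N more per mm down (11.2 N at -0.004, 17.6 N at -0.012). A hidden catch blocks turning until the cap is 4 mm down; 8 mm is a good aim.
- square_turn (a joint): Turn of that cap, rad: 0 to 0.06 at the start, grows counter-clockwise seen from above, stop at 1.3. Unpressed it turns only to about 0.1; hold it 4 mm or more down from there until past 0.95. Then the spring lifts it to +0.006 when let go or when the hand rises, and it stays open. Turning it 1.1 to 1.2 is a good aim. Friction 0.05 N m.
- round_cap_mid (a point): Centre of the like cap (50 mm across, 30 mm high) of the round white bottle (84 mm across, fixed in its own holder), 205 mm above the desk; it must stay closed. z up. The square jug and the round bottle may stand on either side.
- round_turn (a joint): Turn of the round bottle's cap, rad: 0 closed; must stay there.
- dropper_mid (a point): Centre, half-way up, of a small loose white dropper bottle, 38 mm across, 85 mm high, standing on the desk between the jugs; z is up. Not to be disturbed.
Mind the look-alikes: they are no part of the job. Leave any blue or green look-alike of the part that bears round_cap_mid alone.

How it is judged:
By the outcome, as a careful person would: the job done as asked, in the order asked, and still so for the second after the job is handed in, with the robot touching nothing.
It also fails if it takes over 32 s, if anything falls off the work surface, if the arm or the gripper's body presses on something with over 40 N, if the wrist force passes 120 N, or if a joint passes its speed limit or range.

ROBOT

A 6-joint arm with a two-finger parallel gripper is mounted at the origin on the work surface. World frame = base frame: x ahead of the robot, y to its left, z up, the work surface at z = 0. Lengths are in m, angles in rad, forces in N, time in s.
With the tool pointing down it reaches from about 0.35 to 0.925 m from the base axis. Payload 6.4 kg.
Tool frame: the origin (TCP) lies midway between the tips of the shut fingers; the grasp point (between the pads) lies 19 mm behind it (arm.hold_point_z is the distance from the TCP to the grasp point, in m); z points along the fingers, y is the line along which they close (so a half turn about z gives the same grasp; the last joint's range is limited). The gripper opens to 85 mm and grips with 20 to 120 N. Pads are 22 mm wide; open, the fingers measure 114 mm over their backs; the gripper's body (76 mm by 85 mm) begins 54 mm behind the grasp point. The pads swing forward as they close: fully open they stand 13 mm farther back than shut.
Start: joints at [1.138, 0.245, 1.558, -0, 1.339, -0.174], TCP at [0.166, 0.628, 0.231] pointing down, gripper open.
Joint ranges: [-3.13, 3.13], [-1.02, 2.26], [0.13, 2.54], [-0.95, 4.09], [0.21, 2.88], [-2.74, 2.74]. Speed limits (rad/s): [2.57, 2.57, 3.14, 3.14, 3.14, 3.14].

INTERFACE

Orientations are given as a rotation vector (axis times angle).
In Python, from station import arm, imaging, finish_job, boxes_of, masks_of gives the robot as it stands.
- The arm moves only by the shell command python3 -m creep 'ROWS' [FORCE]. ROWS is JSON, a list of rows, each a list of 3 entries, a list of its own where there are three numbers: the shift along the world's x, y, z in units of 25 mm (1.0 is 25 mm), then the turn about the world's z in units of 5 degrees (1.0 is 5 degrees), then the finger opening in mm, from 0 to 85.4. In form: [[[dx, dy, dz], spin, claw], ...]. A call has 1 to 5 rows; each row is the pose to reach, as a shift and turn from the pose commanded when the call began; what a row does not reach only later rows make up. A row lasts 1/8 s, in which the tool goes at most 62.5 mm and 10.7 degrees, less where a joint would pass 70% of its speed; a pose out of reach is approached as far as the arm can. A call with a gripper value outside its range is refused whole. The fingers move at their own pace and stop on an object; FORCE is the grip in N (left out, the last holds). Time passes only in rows, so rows that repeat a pose let the fingers close. It gives the time, the measured TCP pose, the force, the opening and the grip force at its end, in the units of the state.
- arm.get_state(): the state, without advancing time (a new reading comes with each control period).
- imaging.camera(name): name is "scene" or "top" or "wrist"; returns a dict with "image" (400x640x3 uint8, red, green, blue), "depth" (400x640 float32, m along the optical axis (not along the pixel's ray), 0 where there is no reading), "vertical_fov" (degrees; the focal length in pixels is half the picture's height over the tangent of half this angle, whatever the lens; pixels are square), "cx", "cy" (the principal point, pixels), "R" (3x3) and "t" (3): a world point X has camera coordinates R X + t; the wrist camera has in their place "tool_from_camera" (4x4, takes a point from camera to tool coordinates, whose origin is the TCP and whose axes are the flange's). Camera axes: x right, y down, z forward; pixel columns grow to the right and rows downward; lengths in m; the calibration is good to about 2 mm. A picture is of the moment at which its call begins: read the wrist's pose just before it.
- finish_job(): hands the job in; it is judged then, once.
Trained networks look in the newest picture that a camera, given by its name, has taken for a name from the list of things; names that differ only in an ending like _2 or _b are one class to them, and where a whole thing is asked for, a point or a joint stands for the part that bears it (a point fixed in the world has none). Each returns a list of dicts, best first, with "score" (0 to 1); they miss things now and then, are a little off and sometimes report something else, mostly with a low value. They report only what shows in the picture. A call takes as long as a camera call. They do not tell look-alikes from the thing itself.
- boxes_of(camera, thing): "box" ([left, top, width, height] in pixels, round what is visible of it).
- masks_of(camera, thing): "region" (400x640 bool, what is visible of it) and "box" ([left, top, width, height] in pixels, round what is visible of it).
The state is a dict: "time": time; "q": joint angles; "joint_vel": joint speeds; "joint_torque": joint torques, N m; "tcp_pos": TCP position; "orientation": TCP orientation; "wrist_force": force on the tool from outside, world axes, zero at the start; "ft_torque": the same for the moment, N m; "finger_gap": opening from 0.0 (shut) to 1.0 (fully open); "gripper_force": force on a finger pad.
Only numpy, scipy, OpenCV 4.12 (cv2) and the standard library are available. Lean on these libraries where they do the work, as an engineer would, in place of code of your own. Each camera call takes 0.05 s, during which the arm holds its last target. There are 200 camera calls.

## Working session

There is one attempt and no reset: what is moved stays moved. The work goes in short steps, Python scripts to look and compute and a shell command to move; the robot and the scene stay as the last step left them, time stands still between calls to the robot, and variables do not carry over. Pictures are saved under pics/ and viewed, at most 10 in all, crops included, and the job is handed in when it is done.

```bash
mkdir -p pics; cat > h.py <<'E'
import numpy as np,cv2
from station import arm,imaging,boxes_of,masks_of
from scipy.spatial.transform import Rotation as Ro
def cloud(c,st=None):
    d=c["depth"];h,w=d.shape;f=h/2/np.tan(np.radians(c["vertical_fov"])/2)
    v,u=np.mgrid[:h,:w];P=np.stack([(u-c["cx"])/f*d,(v-c["cy"])/f*d,d],-1)
    if "R" in c: return (P-np.array(c["t"]))@np.array(c["R"])
    T=np.array(c["tool_from_camera"]);P=P@T[:3,:3].T+T[:3,3]
    return P@Ro.from_rotvec(st["orientation"]).as_matrix().T+np.array(st["tcp_pos"])
def save(c,n): cv2.imwrite("pics/"+n,c["image"][:,:,::-1])
E
python3 - <<'E'
from h import *
s=arm.get_state();print(s["time"],s["tcp_pos"],s["orientation"],arm.hold_point_z)
for n in ("scene","top"):
    c=imaging.camera(n);save(c,n+".png");P=cloud(c)
    for th in ("square_cap_mid","round_cap_mid","dropper_mid"):
        for m in masks_of(n,th)[:4]:
            r=m["region"]&(c["depth"]>0);Q=P[r]
            if len(Q): 
                zt=np.percentile(Q[:,2],97);T=Q[Q[:,2]>zt-.006]
                print(n,th,round(m["score"],2),m["box"],np.median(Q,0).round(3),"top",T[:,:2].min(0).round(3),T[:,:2].max(0).round(3),zt.round(3),np.median(c["image"][r],0))
E
```

```text
0.0 [0.16608801 0.62782824 0.23015728] [-4.05256148e-01 -3.11474226e+00  2.98947071e-03] 0.0187
scene square_cap_mid 0.6 [463.0, 200.6, 32.8, 31.7] [0.496 0.236 0.192] top [0.457 0.213] [0.506 0.261] 0.198 [84. 82. 74.]
scene round_cap_mid 0.95 [291.6, 129.6, 28.2, 23.8] [ 0.379 -0.102  0.216] top [ 0.342 -0.129] [ 0.388 -0.084] 0.224 [78. 77. 73.]
scene dropper_mid 0.56 [460.7, 199.3, 35.7, 34.3] [0.496 0.237 0.191] top [0.457 0.213] [0.506 0.261] 0.198 [86. 83. 74.]
top square_cap_mid 0.9 [162.4, 164.9, 29.7, 28.2] [0.478 0.235 0.193] top [0.456 0.216] [0.502 0.263] 0.196 [116. 111. 104.]
top round_cap_mid 0.79 [402.0, 137.4, 27.8, 27.2] [ 0.543 -0.219  0.219] top [ 0.521 -0.246] [ 0.569 -0.199] 0.221 [113. 107. 100.]
top round_cap_mid 0.74 [437.9, 233.0, 34.5, 23.3] [ 0.369 -0.287  0.219] top [ 0.345 -0.316] [ 0.393 -0.269] 0.221 [112. 106.  99.]
top round_cap_mid 0.61 [343.0, 231.9, 27.9, 26.2] [ 0.361 -0.104  0.219] top [ 0.338 -0.129] [ 0.384 -0.083] 0.221 [120. 117. 110.]
top dropper_mid 0.48 [294.5, 183.7, 14.8, 19.0] [0.467 0.005 0.057] top [ 0.461 -0.002] [0.479 0.013] 0.085 [141. 131. 114.]
```

View pics/scene.png

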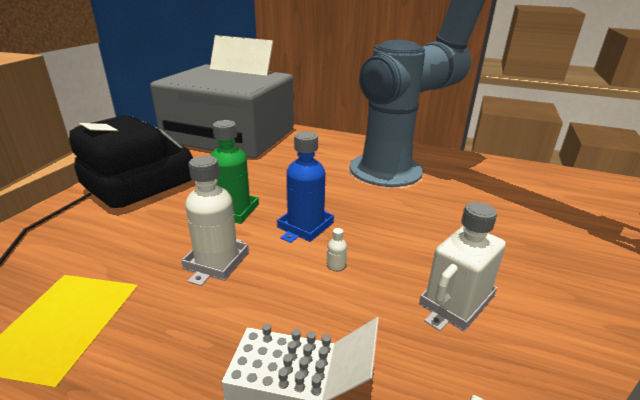

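View pics/top.png

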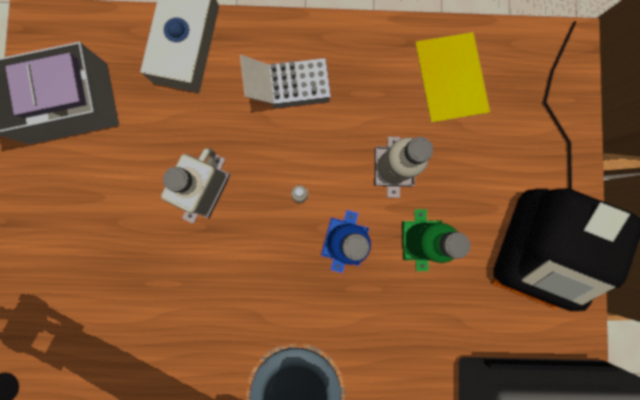

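Caps that could be confused, by scene pixel: square jug (479,215), round white bottle (204,168), blue bottle (306,142), green bottle (225,130). I also checked the dropper at (337,250). Only the jug at (479,215), which is (179,180) in the top view, has square sides and a handle. Next I take a close crop and start moving above it.

```bash
python3 -c "
import cv2;i=cv2.imread('pics/scene.png')[180:340,400:540];cv2.imwrite('pics/crop.png',cv2.resize(i,None,fx=3,fy=3))"
python3 -m creep '[[[2.0,-1.5,1.0],0,85],[[3.5,-3.5,2.4],0,85],[[5.0,-5.5,2.4],0,85],[[6.5,-7.5,2.4],0,85],[[8.0,-9.5,2.4],0,85]]' 60
```

```text
time: 1.02
tcp_pos: [0.3599, 0.3991, 0.2917]
orientation: [0.405, 3.115, 0.001]
wrist_force: [0.8, -0.2, 0.4]
finger_gap: 0.998
gripper_force: 0.0
```

View pics/crop.png

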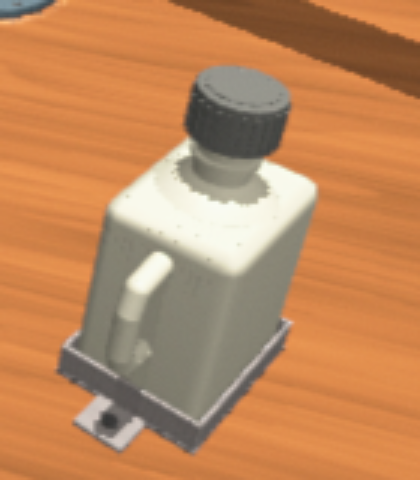

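The crop shows the white square-sided jug with its handle and the grey ribbed cap at the top, crop pixel (238,110). The choice is right.

```bash
python3 -m creep '[[[1.5,-2,0],0,85],[[3,-4,0],0,85],[[4.5,-6,0],0,85],[[4.5,-6,0],0,85]]' 
python3 - <<'E'
from h import *
s=arm.get_state();c=imaging.camera("wrist");save(c,"w1.png");P=cloud(c,s)
print(s["time"],s["tcp_pos"],s["q"])
for m in masks_of("wrist","square_cap_mid")[:2]:
    Q=P[m["region"]&(c["depth"]>0)]
    T=Q[(Q[:,2]>.188)&(Q[:,2]<.205)]
    print(m["score"],m["box"],T.min(0),T.max(0),np.median(T,0))
    (x,y),r=cv2.minEnclosingCircle(T[:,:2].astype(np.float32));print(x,y,r,np.array([x,y])-s["tcp_pos"][:2])
E
```

```text
time: 1.52
tcp_pos: [0.4735, 0.2475, 0.2913]
orientation: [0.415, 3.114, -0.001]
wrist_force: [0.5, 0.1, 0.6]
finger_gap: 0.997
gripper_force: 0.0
1.525 [0.47352252 0.24754401 0.29134144] [ 2.69602479e-01 -7.45805238e-02  1.78838744e+00 -4.76836639e-04
  1.42750283e+00 -1.03605099e+00]
0.7 [277.1, 172.4, 64.6, 66.5] [0.45518453 0.21312115 0.18828917] [0.50448605 0.2623293  0.19724563] [0.47791828 0.23832167 0.19424788]
0.47990724444389343 0.2375621795654297 0.024936676025390625 [ 0.00638473 -0.00998184]
```

View pics/w1.png

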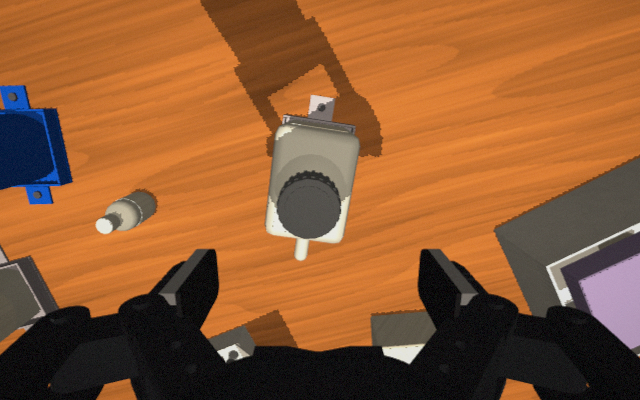

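The wrist view shows the jug with its grey cap at (309,205) and the dropper well clear at (125,213). The cap centre is about (0.480, 0.238). I descend with a slight clockwise pre-spin.

```bash
python3 -m creep '[[[0.05,-0.1,-0.8],-2,85],[[0.05,-0.1,-2.5],-4,85],[[0.05,-0.1,-4],-4,85],[[0.05,-0.1,-5.3],-4,85],[[0.05,-0.1,-5.3],-4,85]]' 60
python3 -m creep '[[[0,0,0],0,85],[[0,0,0],0,40],[[0,0,0],0,40],[[0,0,0],0,40],[[0,0,0],0,40]]' 60
```

```text
time: 2.25
tcp_pos: [0.4699, 0.249, 0.1561]
orientation: [-0.935, -2.994, 0.005]
wrist_force: [-0.4, -0.3, 1.0]
finger_gap: 0.995
gripper_force: 0.0
time: 2.88
tcp_pos: [0.4706, 0.2448, 0.1594]
orientation: [-0.938, -2.994, 0.017]
wrist_force: [-13.2, -16.0, 11.1]
finger_gap: 0.544
gripper_force: 59.6
```

The measured TCP is about 12 mm off the cap axis because the row limits cut the move short. I reopen, recentre and regrip.

```bash
python3 -m creep '[[[0,0,0],0,85],[[0,0,0],0,85],[[0,0,0],0,85],[[0,0,0],0,85]]' 60
python3 - <<'E'
from h import *
s=arm.get_state();c=imaging.camera("top");P=cloud(c);m=masks_of("top","square_cap_mid")[0]
print(s["tcp_pos"],s["wrist_force"],m["score"],m["box"])
E
```

```text
time: 3.38
tcp_pos: [0.4728, 0.2484, 0.1588]
orientation: [0.94, 2.998, 0.0]
wrist_force: [-0.2, -0.2, -0.8]
finger_gap: 0.997
gripper_force: 0.0
[0.47280276 0.2483668  0.15884509] [-0.20409932 -0.20198769 -0.75664897] 0.56 [169.9, 164.4, 24.6, 25.0]
```

```bash
python3 -m creep '[[[0.3,-0.4,0],0,85],[[0.3,-0.4,0],0,85],[[0.3,-0.4,0],0,85]]' 60
```

```text
time: 3.85
tcp_pos: [0.4803, 0.238, 0.1587]
orientation: [-0.941, -2.997, 0.0]
wrist_force: [0.0, -0.1, 1.0]
finger_gap: 0.992
gripper_force: 0.0
```

```bash
python3 -m creep '[[[0,0,0],0,40],[[0,0,0],0,40],[[0,0,0],0,40],[[0,0,0],0,40]]' 60
```

```text
time: 4.35
tcp_pos: [0.48, 0.2382, 0.1591]
orientation: [-0.94, -2.997, 0.001]
wrist_force: [-2.8, -2.2, 3.9]
finger_gap: 0.548
gripper_force: 61.8
```

```bash
python3 -m creep '[[[0,0,0],0,40],[[0,0,-0.2],0,40],[[0,0,-0.36],0,40],[[0,0,-0.36],0,40]]' 100
```

```text
time: 4.85
tcp_pos: [0.4801, 0.2381, 0.1513]
orientation: [-0.94, -2.997, 0.001]
wrist_force: [-8.1, -3.0, 13.0]
finger_gap: 0.54
gripper_force: 103.3
```

```bash
python3 -m creep '[[[0,0,-0.05],1,40],[[0,0,-0.05],2,40],[[0,0,-0.05],3,40],[[0,0,-0.05],3,40]]' 100
```

```text
time: 5.35
tcp_pos: [0.4802, 0.2383, 0.1506]
orientation: [-0.539, -3.095, 0.001]
wrist_force: [-9.1, -3.6, 14.5]
finger_gap: 0.542
gripper_force: 103.2
```

```bash
python3 -m creep '[[[0,0,0],1.5,40],[[0,0,0],3,40],[[0,0,0],4.5,40],[[0,0,0],5,40],[[0,0,0],5,40]]' 100
python3 -c "
from h import *
s=arm.get_state();print(s['ft_torque'],s['q'])"
```

```text
time: 5.98
tcp_pos: [0.4802, 0.2386, 0.1507]
orientation: [0.143, -3.138, -0.0]
wrist_force: [-7.7, -1.5, 14.5]
finger_gap: 0.542
gripper_force: 102.8
[-0.42449169  1.38523171  0.01850383] [ 2.49400343e-01  6.92004536e-02  1.91150550e+00  2.30153024e-04
  1.16117615e+00 -1.41256870e+00]
```

```bash
python3 -m creep '[[[0,0,0],1.5,40],[[0,0,0],3,40],[[0,0,0],4.5,40],[[0,0,0],5.3,40],[[0,0,0],5.3,40]]' 100
python3 -c "
from h import *
s=arm.get_state();print(s['ft_torque'],s['q'])"
```

```text
time: 6.6
tcp_pos: [0.4801, 0.2388, 0.1507]
orientation: [0.858, -3.022, -0.001]
wrist_force: [-8.6, -0.9, 14.8]
finger_gap: 0.539
gripper_force: 103.0
[-0.30683493  1.37829923 -0.00143032] [ 2.49621813e-01  6.91866874e-02  1.91152276e+00  8.48391341e-04
  1.16116420e+00 -1.87509093e+00]
```

```bash
python3 -m creep '[[[0,0,0.2],0,40],[[0,0,0.4],0,40],[[0,0,0.4],0,40],[[0,0,0.4],0,40]]' 100; python3 -m creep '[[[0,0,0],0,85],[[0,0,0],0,85],[[0,0,0],0,85],[[0,0,0],0,85],[[0,0,0],0,85]]'
```

```text
time: 7.1
tcp_pos: [0.4801, 0.2388, 0.1596]
orientation: [-0.858, 3.022, 0.001]
wrist_force: [-5.5, 1.1, 7.7]
finger_gap: 0.535
gripper_force: 101.5
time: 7.72
tcp_pos: [0.4802, 0.2382, 0.1584]
orientation: [0.857, -3.022, -0.0]
wrist_force: [1.2, -0.4, -0.4]
finger_gap: 0.997
gripper_force: 0.0
```

```bash
python3 -m creep '[[[0,0,1],0,85],[[0,0,2.5],0,85],[[0,0,4.5],0,85],[[0,0,5.3],0,85],[[0,0,5.3],0,85]]' 
python3 -m creep '[[[-0.5,0.6,0.3],0,85],[[-0.5,0.6,0.3],0,85],[[-0.5,0.6,0.3],0,85]]' 
python3 - <<'E'
from h import *
s=arm.get_state();c=imaging.camera("wrist");save(c,"w2.png");P=cloud(c,s)
m=masks_of("wrist","square_cap_mid")[0];T=P[m["region"]&(c["depth"]>0)]
print("wrist",m["score"],np.percentile(T[:,2],[30,50,70,90,97]))
for n,th in (("top","square_cap_mid"),("scene","square_cap_mid"),("scene","dropper_mid"),("scene","round_cap_mid")):
    c=imaging.camera(n);save(c,n+"2.png");P=cloud(c)
    for m in masks_of(n,th)[:1]:
        T=P[m["region"]&(c["depth"]>0)];print(n,th,m["score"],m["box"],np.percentile(T[:,2],[50,90,97]))
i=cv2.imread('pics/scene2.png')[150:340,280:540];cv2.imwrite('pics/crop2.png',cv2.resize(i,None,fx=3,fy=3))
E
```

```text
time: 8.35
tcp_pos: [0.4808, 0.2384, 0.292]
orientation: [-0.857, 3.02, -0.0]
wrist_force: [-0.3, -0.9, -1.7]
finger_gap: 0.997
gripper_force: 0.0
time: 8.72
tcp_pos: [0.4671, 0.2534, 0.2974]
orientation: [0.858, -3.02, 0.0]
wrist_force: [-0.6, -0.3, 0.4]
finger_gap: 0.996
gripper_force: 0.0
wrist 0.6 [0.19952805 0.2000454  0.20052224 0.2011271  0.20152104]
top square_cap_mid 0.89 [159.1, 164.1, 35.7, 29.0] [0.19877677 0.20057235 0.20145988]
scene square_cap_mid 0.75 [463.7, 199.9, 31.9, 30.7] [0.19667598 0.20326743 0.20389293]
scene dropper_mid 0.62 [326.6, 228.7, 17.5, 44.5] [0.04697311 0.08053467 0.08741433]
scene round_cap_mid 0.96 [213.1, 122.9, 24.7, 15.1] [0.21388285 0.22347252 0.22400166]
```

View pics/crop2.png

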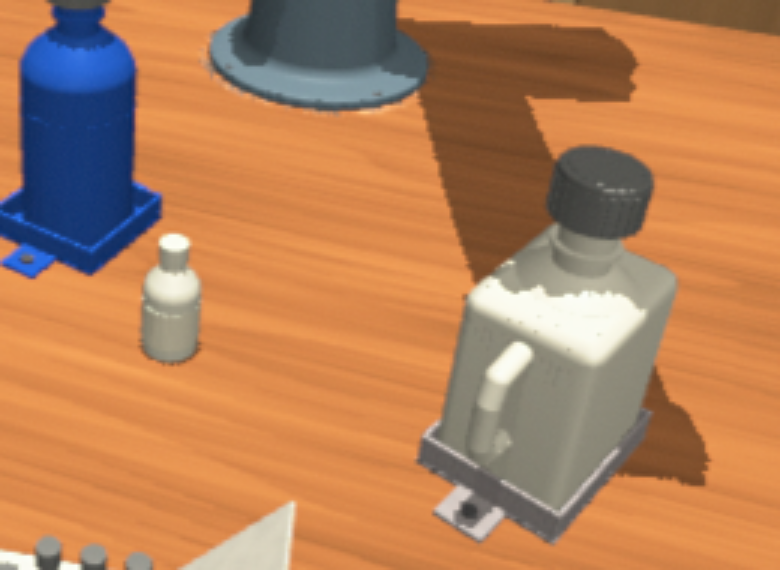

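The crop shows the cap standing higher, with its top at 0.200 m against 0.194 m before, so it is popped up by 6 mm. The dropper still stands upright at (170,300).

```bash
python3 -c "
from station import finish_job;print(finish_job())"
```

```text
the job is handed in; nothing more can be done
None
```

The square jug's cap was pressed, turned about 66° counter-clockwise and let go; its top now reads 6 mm higher (0.200 m), so it stands popped up and open. The arm never went near the round bottle or the dropper, and the job is handed in.

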